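# Slide the fittings crate home into its bench bay and swing the keeper shut

### The job

Park the tall blue crate of steel fittings: push it low, near its base, so that it slides across the bench without rocking or tipping, until it stands flat against the back stop of the aluminium bay. Then push the red keeper arm with a fingertip until it is fully shut behind the crate, and move clear. Never lift or carry the crate, and leave everything else on the bench where it is.

Things in the scene. Friction and masses are not known exactly. Their poses are not given: they have to be found in the camera images.
- crate: Tall narrow open blue plastic crate packed with steel fittings, about 1.6 kg, loose: 80 along its x (push direction) x 150 along y x 115 high. Origin at the centre of its underside, z up. A white label is on its -x face, the one to push (towards +x). It takes 7 to 15 N to slide; pushed above about half its height it can tip.
- bay: Fixed aluminium bay on the bench, open at its -x side and top, no raised floor (yellow outline). Origin on the bench where the crate's underside centre lies when fully home; x points from mouth to back stop, y left. Back stop face at x = +40 mm. Side walls' inner faces at y = +-95, from x = -60 to +40. Walls 12 thick, 50 high. A 30 mm flared lead-in extends the right (-y) wall outwards to x = -82.
- bay_home (a point): Same point as the bay's origin, axes as the bay's: the crate's origin belongs here, crate x along bay x. The crate starts 85 to 120 mm short of it (towards -x), within 12 mm of the centre line and 0.2 rad of square.
- keeper_pivot (a point): Pivot axis (vertical) of the keeper, at bench level, at x = -56, y = +110 mm in the bay's frame; steel pin 20 mm in diameter and 55 mm high. Axes are those of the bay.
- keeper_tip (a point): Middle of the free end of the red keeper arm, 136 mm from the pivot axis and 32 mm above the bench. The arm is a flat bar 12 mm thick that stands from 14 to 50 mm above the bench (black rubber end, 14 mm thick). Its direction from the pivot follows from the two points.
- keeper (a joint): Keeper angle, rad. 0 = fully shut on its stop: arm along the bay's -y, across the mouth, 10 mm in front of a crate that is home. Grows as it opens (clockwise from above): 1.57 = arm along the bay's -x, 2.4 = fully open. Starts between 1.65 and 2.2, out of the crate's path. Stiff (0.12 N m of friction, 1 to 2 N pushes it) and stays where it is left.
- valve: Bystander: steel valve with a blue round handle, 76 x 32 x 74 high, origin at the centre of its underside. To the right of the crate.
- valve2: Bystander: steel valve with a black round handle, same size, right of the bay.
- tee: Bystander: steel tee fitting 60 x 26 x 52 high with a brass nut, right of the bay's mouth. Origin at the centre of its underside.
- leakfluid: Bystander: small white bottle with a blue cap, diameter 44, 95 high, behind and left of the bay. Origin at the centre of its underside.
- ferrules: Bystander: steel bowl, diameter 64, 45 high, behind the bay. Origin at the centre of its underside.
- wrench: Bystander: wrench 190 long lying on a black mat at the right.

How it is judged:
By the outcome, as a careful person would: the job done as asked, in the order asked, and still so for the second after the job is handed in, with the robot touching nothing.
It also fails if it takes over 64 s, if anything falls off the work surface, if the arm or the gripper's body presses on something with over 40 N, if the wrist force passes 120 N, or if a joint passes its speed limit or range.

### The arm

A 7-joint arm with a two-finger parallel gripper is mounted at the origin on the work surface. World frame = base frame: x ahead of the robot, y to its left, z up, the work surface at z = 0. Lengths are in m, angles in rad, forces in N, time in s.
With the tool pointing down it reaches from about 0.425 to 0.875 m from the base axis. Payload 8.4 kg.
Tool frame: the origin (TCP) lies midway between the tips of the shut fingers; the grasp point (between the pads) lies 19 mm behind it; z points along the fingers, y is the direction in which the jaws open and shut (so a half turn about z gives the same grasp; the last joint's range is limited). The gripper opens to 85 mm and grips with 20 to 120 N. Pads are 22 mm wide; open, the fingers measure 114 mm over their backs; the gripper's body (76 mm by 85 mm) begins 54 mm behind the grasp point. The pads swing forward as they close: fully open they stand 13 mm farther back than shut.
Start: joints at [-0.099, 0.333, 0.04, 1.465, -0.013, 1.343, -0.059], TCP at [0.65, -0, 0.231] pointing down, gripper open.
Joint ranges: [-2.58, 2.58], [-0.38, 2.09], [-1.3, 1.39], [0.25, 2.4], [-1.5, 4.64], [0.08, 2.09], [-2.65, 2.65]. Speed limits (rad/s): [2.22, 2.22, 2.79, 2.79, 3.14, 3.14, 3.14].

### API

Orientations are given as a unit quaternion [w, x, y, z].
In Python, from bench import bot gives the robot as it stands. The module is installed in compiled form; this text tells all that it offers.
- The arm moves only by the shell command python3 -m creep 'ROWS' [FORCE]. ROWS is JSON, a list that holds one entry, the list of rows, each a list of 5 numbers: the shift along the tool's x, y, z in cm, then the turn about the tool's z in degrees, then the closure, from 0 (fully open) to 1 (shut). In form: [[[x, y, z, turn, grip], ...]]. A call has 1 to 8 rows; each row is the pose to reach, as a shift and turn from the pose commanded when the call began, along the tool's axes at that moment; what a row does not reach only later rows make up. A row lasts 1/12 s, in which the tool goes at most 41.7 mm and 7.16 degrees, less where a joint would pass 70% of its speed; a pose out of reach is approached as far as the arm can. A call with a gripper value outside its range is refused whole. The fingers move at their own pace and stop on an object; FORCE is the grip in N (left out, the last holds). Time passes only in rows, so rows that repeat a pose let the fingers close. It gives the time, the measured TCP pose, the force and the opening at its end, in the units of the state.
- bot.sense(): the state, without advancing time (a new reading comes with each control period).
- bot.capture(name): name is "scene" or "side" or "wrist"; returns a dict with "img" (420x560x3 uint8, blue, green, red), "fovy" (degrees; the focal length in pixels is half the picture's height over the tangent of half this angle, whatever the lens; pixels are square), "cx", "cy" (the principal point, pixels), "k1" (the pictures are not rectified: a ray, as slopes to the right and down, at radius r is drawn at 1 + k1 r^2 times it, then the intrinsics apply), "world_from_camera" (4x4, takes a point from camera to world coordinates). Camera axes: x right, y up, looking along -z (the intrinsics and any distortion apply to the point x, -y, -z); pixel columns grow to the right and rows downward; lengths in m; the calibration is good to about 2 mm. A picture is of the moment at which its call begins. There is no depth.
- bot.finish_job(): hands the job in, once; it reports no verdict.
The state is a dict: "time_s": time; "qpos": joint angles; "dq": joint speeds; "joint_torque": joint torques, N m; "ee_pos": TCP position; "tcp_rot": TCP orientation; "force": force on the tool from outside, world axes, zero at the start; "wrist_torque": the same for the moment, N m; "opening": finger opening in m.
Only numpy, scipy, OpenCV 4.12 (cv2) and the standard library are available. Lean on these libraries where they do the work, as an engineer would, in place of code of your own. Each camera call takes 0.05 s, during which the arm holds its last target. There are 200 camera calls.

## Working session

There is one attempt and no reset: what is moved stays moved. The work goes in short steps, Python scripts to look and compute and a shell command to move; the robot and the scene stay as the last step left them, time stands still between calls to the robot, and variables do not carry over. Pictures are saved under pics/ and viewed, about 8 in all and at most 12, crops included, and the job is handed in when it is done.

```bash
mkdir -p pics
cat > h.py <<'E'
import numpy as np, cv2
from bench import bot
def cap(n,f=None):
    c=bot.capture(n)
    if f: cv2.imwrite('pics/'+f+'.png',c['img'])
    return c
def ray(c,u,v):
    f=210/np.tan(np.radians(c['fovy'])/2)
    K=np.array([[f,0,c['cx']],[0,f,c['cy']],[0,0,1.]])
    p=cv2.undistortPoints(np.array([[[u,v]]],float),K,np.array([c['k1'],0,0,0.]))[0,0]
    M=np.array(c['world_from_camera'])
    return M[:3,3],M[:3,:3]@np.array([p[0],-p[1],-1])
def pl(c,u,v,z):
    o,d=ray(c,u,v); return (o+d*(z-o[2])/d[2])[:3]
E
python3 - <<'E'
from h import *
for n in('scene','side','wrist'):
    c=cap(n,n+'0'); print(n,c['fovy'],c['k1'],np.round(c['world_from_camera'],3).tolist())
s=bot.sense(); print(s['time_s'],s['ee_pos'],s['tcp_rot'],s['force'])
E
```

```text
scene 52.82735806662801 -0.13130858281839486 [[-0.412, -0.581, 0.701, 1.232], [0.911, -0.277, 0.306, 0.171], [0.016, 0.765, 0.644, 0.61], [0.0, 0.0, 0.0, 1.0]]
side 52.93309228190958 -0.05082079946937319 [[0.736, 0.372, -0.565, 0.093], [-0.676, 0.419, -0.606, -0.682], [0.011, 0.828, 0.56, 0.591], [0.0, 0.0, 0.0, 1.0]]
wrist 59.16310762366361 -0.09259922249808285 [[1.0, -0.001, 0.004, 0.65], [0.0, 0.956, 0.292, 0.074], [-0.004, -0.292, 0.956, 0.373], [0.0, 0.0, 0.0, 1.0]]
0.15 [ 6.49628241e-01 -1.41710423e-05  2.30637398e-01] [-4.08070930e-04  7.07099117e-01  7.07114166e-01 -4.77916737e-04] [ 0.73828026  0.27243461 -0.06540837]
```

View pics/scene0.png

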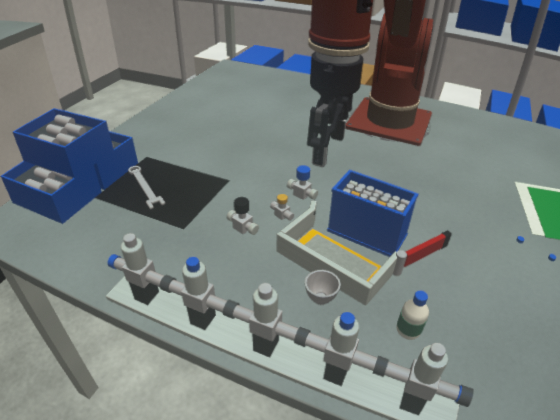

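View pics/side0.png

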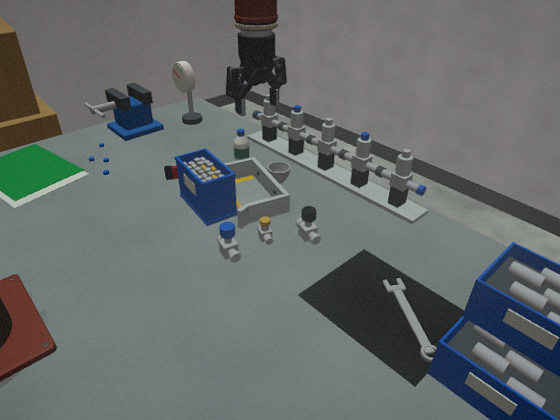

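Scene view: crate at about (372,215), bay (340,250) and keeper (425,247), pin (400,262). Side view: crate at (207,185), bay (260,190). I'll enlarge both for corners.

Run:
```python
import cv2,numpy as np
a=cv2.imread('pics/scene0.png')[165:305,270:470]; b=cv2.imread('pics/side0.png')[130:260,155:335]
for n,i in(('a',a),('b',b)): cv2.imwrite(f'pics/z{n}.png',cv2.resize(i,None,fx=4,fy=4,interpolation=cv2.INTER_CUBIC))
```

```text
(no output)
```

View pics/za.png

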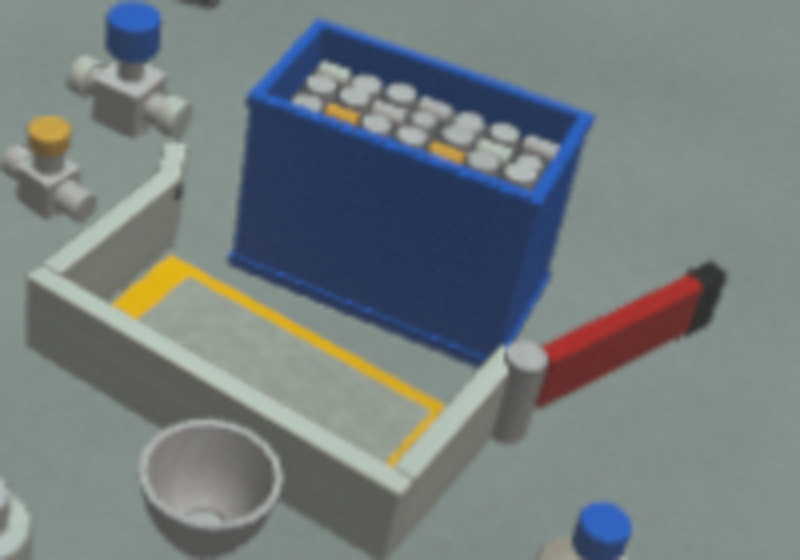

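View pics/zb.png

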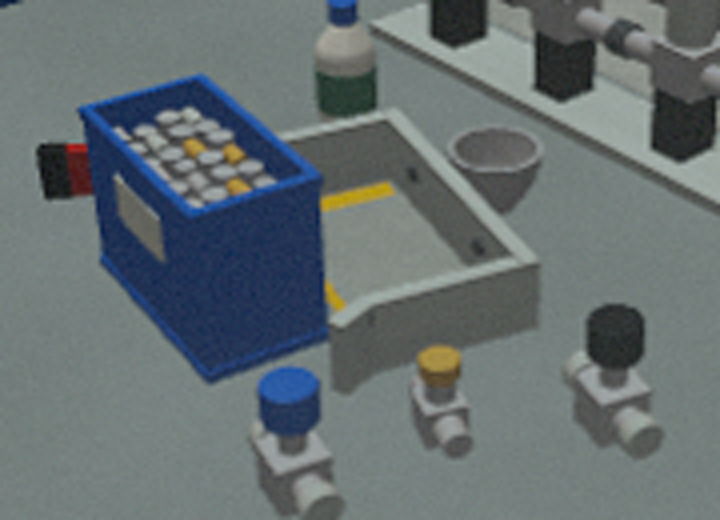

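Run:
```python
from h import *
S=cap('scene');D=cap('side')
def A(x,y,z):return pl(S,270+x/4-.4,165+y/4-.4,z)[:2]
def B(x,y,z):return pl(D,155+x/4-.4,130+y/4-.4,z)[:2]
P=lambda n,p:print(n,np.round(np.array(p)*1000,0).tolist())
a=np.array([A(*p,.115) for p in((320,22),(592,118),(543,203),(250,97))])  # -x-y,-x+y,+x+y,+x-y
b=np.array([B(*p,.115) for p in((195,213),(80,110),(202,76),(322,180))])
P('rimA',a);P('rimB',b)
for q in(a,b):
    P('c',q.mean(0)); x=(q[2]+q[3]-q[0]-q[1]); y=(q[1]+q[2]-q[0]-q[3]); print('yaw',np.arctan2(x[1],x[0]),np.arctan2(-y[0],y[1]))
r,l=A(30,272,.05),A(408,490,.05);P('backA',[r,l]);d=l-r;print(np.hypot(*d),np.arctan2(-d[0],d[1]))
r,l=B(540,263,.05),B(393,110,.05);P('backB',[r,l]);d=l-r;print(np.hypot(*d),np.arctan2(-d[0],d[1]))
P('pin',A(527,355,.055));P('tip',A(712,267,.05));P('tipbase',A(705,333,.014))
P('yellowA',[A(172,258,0),A(440,408,0)])
P('valve',[A(134,20,.074),B(290,378,.074)]);P('tee',[A(50,130,.052),B(440,358,.052)])
P('valve2',B(615,320,.074))
```

```text
rimA [[495.0, 6.0], [516.0, 154.0], [593.0, 144.0], [574.0, -6.0]]
rimB [[498.0, 5.0], [512.0, 151.0], [593.0, 140.0], [571.0, -12.0]]
c [545.0, 74.0]
yaw -0.13399123071441565 -0.1311827121607623
c [543.0, 71.0]
yaw -0.1817903581318056 -0.12309133299105061
backA [[673.0, -80.0], [730.0, 127.0]]
0.21478701406645026 -0.2705839000592424
backB [[673.0, -83.0], [729.0, 123.0]]
0.21379159188161495 -0.2675622916922667
pin [631.0, 157.0]
tip [522.0, 232.0]
tipbase [531.0, 239.0]
yellowA [[579.0, -38.0], [627.0, 124.0]]
valve [[479.0, -105.0], [478.0, -103.0]]
tee [[567.0, -117.0], [566.0, -118.0]]
valve2 [639.0, -177.0]
```

Run:
```python
import cv2,numpy as np
a=cv2.imread('pics/side0.png')[20:125,200:320]; b=cv2.imread('pics/scene0.png')[70:175,290:380]
z=lambda i:cv2.resize(cv2.convertScaleAbs(i,alpha=2,beta=10),(390,420),interpolation=cv2.INTER_CUBIC)
cv2.imwrite('pics/zg.png',np.hstack([z(a),z(b)]))
```

```text
(no output)
```

View pics/zg.png

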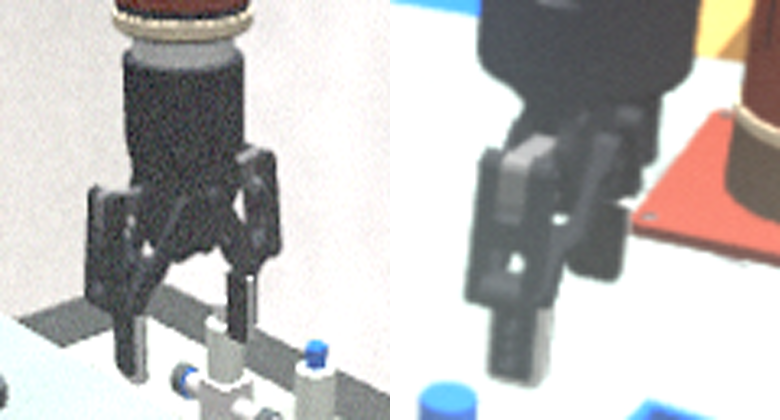

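Side/scene crops: the outer knuckles and body stand out beyond the finger backs, so an open finger's back would touch the crate high up. I'll push with shut fingers, jaws along the crate's y, with the body just above the rim.

Bay home is about (652,36) mm at yaw -0.269. The crate is at (544,72), yaw -0.135.

```bash
python3 -m creep '[[[1.2,-2.7,0,-7,1],[2.4,-5.4,0,-14,1],[3.6,-8.1,0,-21,1],[4.8,-10.8,0,-28,1],[6,-13.5,0,-35,1],[7.2,-16.2,0,-42,1],[8.3,-18.6,0,-49,1],[8.3,-18.6,0,-55,1]]]' 20; python3 -m creep '[[[0,0,2,-7,1],[0,0,5,-14,1],[0,0,8,-21,1],[0,0,11,-27.3,1],[0,0,14,-27.3,1],[0,0,16,-27.3,1],[0,0,17.5,-27.3,1],[0,0,17.5,-27.3,1]]]'
python3 - <<'E'
from h import *
a=cap('side','s1')['img'][90:250,110:310];b=cap('wrist','w1')['img']
cv2.imwrite('pics/v1.png',np.hstack([cv2.resize(a,(500,400),interpolation=2),cv2.resize(b,(300,400))]))
E
```

```text
time_s: 0.92
ee_pos: [0.4604, 0.0854, 0.2317]
tcp_rot: [-0.0, 0.296, 0.955, 0.0]
force: [1.8, 1.2, -0.4]
opening: 0.0
time_s: 1.58
ee_pos: [0.4617, 0.0824, 0.0534]
tcp_rot: [-0.003, 0.067, 0.998, -0.001]
force: [0.4, -0.6, -0.1]
opening: 0.0002
```

View pics/v1.png

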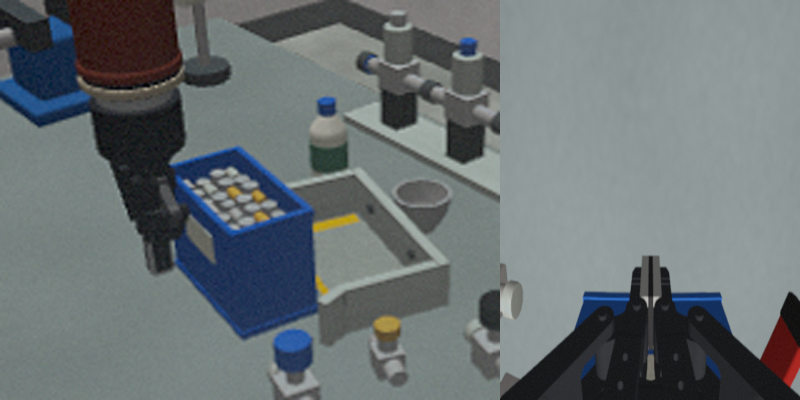

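The view shows the gripper (tip near 157,265) just behind the label. Its lower part is slim, and the wide body sits well above the rim. I'll creep closer at this height, then lower while watching Fz.

```bash
python3 -m creep '[[[-1,0,0,0,1],[-2,0,0,0,1],[-2.4,0,0,0,1],[-2.4,0,0,0,1]]]'; python3 -m creep '[[[0,0,0.5,0,1],[0,0,0.9,0,1],[0,0,0.9,0,1]]]';  python3 -m creep '[[[0,0,0.5,0,1],[0,0,1,0,1],[0,0,1.4,0,1],[0,0,1.4,0,1]]]'
```

```text
time_s: 2.02
ee_pos: [0.4897, 0.0796, 0.0572]
tcp_rot: [0.001, 0.068, 0.998, 0.0]
force: [-0.3, -0.4, -0.1]
opening: 0.0004
time_s: 2.27
ee_pos: [0.4869, 0.0798, 0.0465]
tcp_rot: [-0.001, 0.067, 0.998, -0.0]
force: [-0.8, -0.0, -0.8]
opening: 0.0001
time_s: 2.6
ee_pos: [0.4871, 0.0796, 0.0322]
tcp_rot: [-0.001, 0.067, 0.998, -0.0]
force: [-1.6, -0.2, -0.1]
opening: -0.0001
```

```bash
python3 -m creep '[[[0,0,0.4,0,1],[0,0,0.8,0,1],[0,0,0.8,0,1]]]'; for i in 1 ; do python3 -m creep '[[[-0.15,0,0,0,1],[-0.3,0,0,0,1],[-0.3,0,0,0,1]]]';  done; python3 -m creep '[[[-0.15,0,0,0,1],[-0.3,0,0,0,1],[-0.3,0,0,0,1]]]'; python3 -m creep '[[[-0.15,0,0,0,1],[-0.3,0,0,0,1],[-0.3,0,0,0,1]]]'
```

```text
time_s: 2.85
ee_pos: [0.4866, 0.08, 0.0248]
tcp_rot: [-0.001, 0.067, 0.998, -0.0]
force: [-5.8, 1.4, 0.7]
opening: 0.0
time_s: 3.1
ee_pos: [0.4894, 0.0799, 0.0255]
tcp_rot: [-0.001, 0.067, 0.998, -0.0]
force: [-11.1, 1.7, 10.1]
opening: -0.0002
time_s: 3.35
ee_pos: [0.4929, 0.0792, 0.025]
tcp_rot: [-0.001, 0.067, 0.998, -0.0]
force: [-7.3, 1.7, 2.0]
opening: -0.0006
time_s: 3.6
ee_pos: [0.4953, 0.0788, 0.0248]
tcp_rot: [-0.001, 0.067, 0.998, -0.0]
force: [-6.9, 1.9, 1.8]
opening: -0.0003
```

Contact came about 6 mm early and with an upward force, so the palm may be catching the rim. I'll raise it and look.

```bash
python3 -m creep '[[[0.3,0,0,0,1],[0.6,0,0,0,1],[0.6,0,-0.5,0,1],[0.6,0,-0.9,0,1],[0.6,0,-0.9,0,1]]]'
python3 - <<'E'
from h import *
a=cap('side','s2')['img'][100:240,130:250];b=cap('scene','c2')['img'][120:260,310:430]
cv2.imwrite('pics/v2.png',cv2.convertScaleAbs(np.hstack([cv2.resize(a,(400,467),interpolation=2),cv2.resize(b,(400,467),interpolation=2)]),alpha=1.6))
E
```

```text
time_s: 4.02
ee_pos: [0.4897, 0.0794, 0.0345]
tcp_rot: [-0.001, 0.067, 0.998, -0.0]
force: [-11.4, 0.7, 6.4]
opening: 0.0003
```

View pics/v2.png

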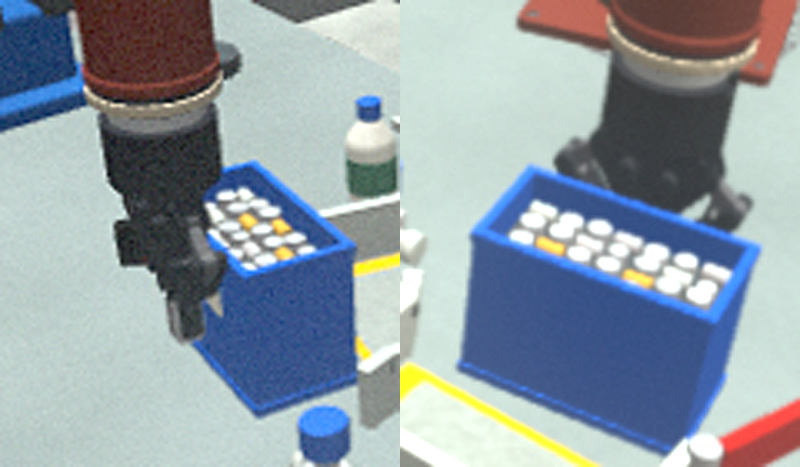

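```bash
for k in 1 2; do python3 -m creep '[[[0,0,0,0,1],[0,0,0,0,1]]]' | grep -E 'ee|force'; done;  python3 -m creep '[[[0.5,0,0,0,1],[0.8,0,0,0,1],[0.8,0,0,0,1],[0.8,0,0,0,1]]]'| grep -E 'ee|force'
python3 - <<'E'
from h import *
for n in('scene','side'):
    c=cap(n,n+'3');h=cv2.cvtColor(c['img'],cv2.COLOR_BGR2HSV);print(n,bot.sense()['force'])
E
```

```text
ee_pos: [0.4889, 0.0795, 0.0341]
force: [-11.0, 1.3, 4.8]
ee_pos: [0.4889, 0.0795, 0.0341]
force: [-10.7, -0.1, 5.0]
ee_pos: [0.4834, 0.0805, 0.0347]
force: [0.7, 0.7, -0.0]
scene [ 0.74066987 -0.26769564 -0.78950608]
side [-0.16443501 -0.26645867  0.32112467]
```

```bash
python3 -m creep '[[[0,0,-0.6,0,1],[0,0,-1.2,0,1],[-0.3,0,-1.2,0,1],[-0.6,0,-1.2,0,1],[-0.6,0,-1.2,0,1],[-0.6,0,-1.2,0,1]]]'| grep -E 'ee|force';python3 -c "
from bench import bot;print(bot.sense()['wrist_torque'])"; python3 -m creep '[[[-0.1,0,0,0,1],[-0.2,0,0,0,1],[-0.2,0,0,0,1]]]'| grep -E 'ee|force';python3 -c "
from bench import bot;print(bot.sense()['wrist_torque'])"
python3 -m creep '[[[-0.1,0,0,0,1],[-0.2,0,0,0,1],[-0.2,0,0,0,1]]]'| grep -E 'ee|force';python3 -c "
from bench import bot;print(bot.sense()['wrist_torque'])"
```

```text
ee_pos: [0.4874, 0.0799, 0.0458]
force: [-7.6, 2.5, 1.6]
[ 0.224904    1.09467714 -0.03731475]
ee_pos: [0.4893, 0.0795, 0.0457]
force: [-7.8, 1.0, 2.0]
[ 0.16135215  1.17858532 -0.0701412 ]
ee_pos: [0.4912, 0.0792, 0.0457]
force: [-8.4, 2.3, 2.6]
[ 0.15326063  1.14850131 -0.00987594]
```

Run:
```python
from h import *
c=cap('scene','c4')['img'][165:305,270:420];d=cap('side','s4')['img'][150:250,155:255]
o=cv2.imread('pics/scene0.png')[165:305,270:420]
z=lambda i,w,h:cv2.resize(i,(w,h),interpolation=2)
cv2.imwrite('pics/v4.png',cv2.convertScaleAbs(np.hstack([z(c,450,420),z(d,350,420)]),alpha=1.5))
# edge displacement: track corners with optical flow
import itertools
for n in('scene','side'):
    a=cv2.imread(f'pics/{n}0.png',0);b=cv2.imread(f"pics/{'c4' if n=='scene' else 's4'}.png",0)
    P={'scene':[(393,219,),(405.5,215.7),(332.5,189.2),(327.5,230),(391,254.5),(360,243)],'side':[(207.5,225),(236.5,215),(235.5,175),(204,183)]}[n]
    p=np.array(P,np.float32).reshape(-1,1,2)
    q,s,e=cv2.calcOpticalFlowPyrLK(a,b,p,None,winSize=(13,13),maxLevel=1)
    print(n,np.round((q-p)[:,0],2).tolist(),s.ravel())
```

```text
scene [[1.7200000286102295, 2.119999885559082], [-0.3499999940395355, 0.75], [-0.9399999976158142, 0.9700000286102295], [-0.12999999523162842, -0.0], [-0.019999999552965164, 0.05000000074505806], [0.029999999329447746, 0.07999999821186066]] [1 1 1 1 1 1]
side [[0.10999999940395355, -0.8999999761581421], [0.05000000074505806, -0.029999999329447746], [1.3600000143051147, -0.44999998807907104], [1.5700000524520874, -1.2699999809265137]] [1 1 1 1]
```

View pics/v4.png

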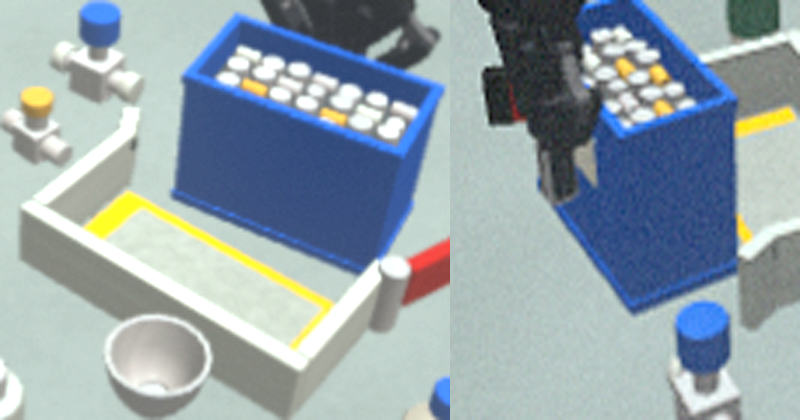

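The flow check and picture show the front base edge unmoved while the rim went about 1.5 px. So the crate was rocking about 2°, not sliding, because a knuckle is touching it high up. I'll retreat gently. Then I'll turn so the jaws lie along the push: fully open, with the tips almost on the bench, the leading finger's flat outer side reaches well ahead of the body and touches lowest.

```bash
python3 -m creep '[[[0.15,0,0,0,1],[0.3,0,0,0,1],[0.5,0,0,0,1],[0.7,0,0,0,1],[1,0,0,0,1],[2.5,0,0,0,1],[4.5,0,-2,0,1],[6.4,0,-5,0,1]]]' | grep -E 'ee|force'; python3 -m creep '[[[0,0,-3,7,0],[0,0,-5,14,0],[0,0,-5,21,0],[0,0,-5,28,0],[0,0,-5,35,0],[0,0,-5,42,0],[0,0,-5,49,0],[0,0,-5,56,0]]]'| grep -E 'ee|force'; python3 -m creep '[[[0,0,0,7,0],[0,0,0,14,0],[0,0,0,21,0],[0,0,0,28,0],[0,0,0,34,0],[0,0,0,34,0]]]'
python3 - <<'E'
from h import *
c=cap('scene','scene5');d=cap('side','side5')
for n in('scene','side'):
    a=cv2.imread(f'pics/{n}0.png',0);b=cv2.imread(f"pics/{n}5.png",0)
    P={'scene':[(405.5,215.7),(332.5,189.2),(327.5,230),(391,254.5),(360,243)],'side':[(207.5,225),(236.5,215),(235.5,175),(204,183)]}[n]
    p=np.array(P,np.float32).reshape(-1,1,2)
    q,s,e=cv2.calcOpticalFlowPyrLK(a,b,p,None,winSize=(13,13),maxLevel=1)
    print(n,np.round((q-p)[:,0],2).tolist(),s.ravel())
E
```

```text
ee_pos: [0.4273, 0.0872, 0.0949]
force: [0.1, 0.8, 0.3]
ee_pos: [0.4299, 0.0877, 0.1469]
force: [-0.6, -0.0, 0.3]
time_s: 7.82
ee_pos: [0.4298, 0.0877, 0.1468]
tcp_rot: [0.0, 0.755, 0.656, 0.001]
force: [0.1, -0.5, 0.0]
opening: 0.0854
scene [[0.14000000059604645, -0.1599999964237213], [-0.11999999731779099, -0.11999999731779099], [-0.14000000059604645, 0.10000000149011612], [-0.07000000029802322, 0.14000000059604645], [-5.039999961853027, -1.9600000381469727]] [1 1 1 1 1]
side [[-0.0, -0.05999999865889549], [-0.0, 0.029999999329447746], [-0.029999999329447746, -0.05999999865889549], [0.009999999776482582, 0.029999999329447746]] [1 1 1 1]
```

The crate is back exactly where it started. I'll back off 10 mm and descend.

```bash
python3 -m creep '[[[0,-0.5,0,0,0],[0,-1,0,0,0],[0,-1,3,0,0],[0,-1,6,0,0],[0,-1,8.5,0,0],[0,-1,10.5,0,0],[0,-1,12,0,0],[0,-1,12,0,0]]]'|grep -E 'ee|rot|force'; python3 -m creep '[[[0,0,0.7,0,0],[0,0,1.4,0,0],[0,0,2,0,0],[0,0,2.5,0,0],[0,0,2.8,0,0],[0,0,2.8,0,0]]]'
python3 - <<'E'
from h import *
a=cap('side','s6')['img'][90:240,110:270]
cv2.imwrite('pics/v6.png',cv2.convertScaleAbs(cv2.resize(a,(640,600),interpolation=2),alpha=2))
print(bot.sense()['wrist_torque'],bot.sense()['qpos'])
E
```

```text
ee_pos: [0.4168, 0.0885, 0.0238]
tcp_rot: [-0.001, 0.752, 0.659, -0.002]
force: [-1.5, -0.1, -0.5]
time_s: 9.08
ee_pos: [0.4191, 0.0889, -0.0021]
tcp_rot: [-0.0, 0.753, 0.658, -0.0]
force: [-0.0, -0.1, -0.3]
opening: 0.0851
[-0.00991123 -0.02307116 -0.00789768] [-0.1612517   0.17572394 -0.16081418  2.20901021  0.04055534  0.75989095
 -0.48339915]
```

View pics/v6.png

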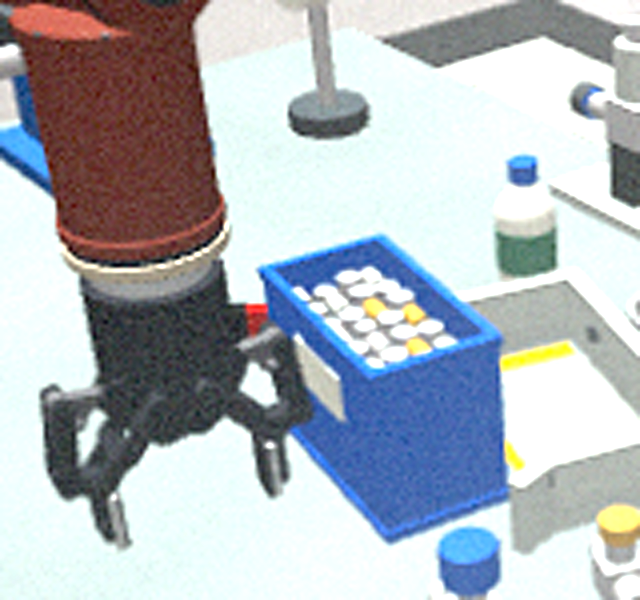

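The view shows the tip at (272,488) near the bench, the knuckle's lower end at (290,425) and its top at (280,335). The body is well clear of the crate. I'll lower another 8 mm and touch gently.

```bash
cat > rock.py <<'E'
from h import *
import sys
p=np.float32([(405.5,215.7),(332.5,189.2),(327.5,230),(391,254.5)]).reshape(-1,1,2)
a=cv2.imread('pics/scene0.png',0);b=cv2.cvtColor(bot.capture('scene')['img'],cv2.COLOR_BGR2GRAY)
q,s,e=cv2.calcOpticalFlowPyrLK(a,b,p,None,winSize=(15,15),maxLevel=2)
s=bot.sense();print('rim',np.round((q-p)[:2,0],1).tolist(),'base',np.round((q-p)[2:,0],1).tolist(),'F',np.round(s['force'],1),'T',np.round(s['wrist_torque'],2),'p',np.round(s['ee_pos'],4))
E
python3 -m creep '[[[0,0,0.4,0,0],[0,0,0.7,0,0],[0,0.3,0.7,0,0],[0,0.6,0.7,0,0],[0,0.6,0.7,0,0]]]'>/dev/null; python3 rock.py
for i in 1; do python3 -m creep '[[[0,0.1,0,0,0],[0,0.2,0,0,0],[0,0.2,0,0,0]]]'>/dev/null; python3 rock.py; done
python3 -m creep '[[[0,0.1,0,0,0],[0,0.2,0,0,0],[0,0.2,0,0,0]]]'>/dev/null; python3 rock.py
python3 -m creep '[[[0,0.1,0,0,0],[0,0.2,0,0,0],[0,0.2,0,0,0]]]'>/dev/null; python3 rock.py
```

```text
rim [[0.10000000149011612, -0.10000000149011612], [-0.0, -0.0]] base [[-0.10000000149011612, 0.0], [-0.0, 0.0]] F [-0.6 -0.5 -0.8] T [-0.01  0.02  0.04] p [ 0.4259  0.0882 -0.0085]
rim [[0.10000000149011612, -0.10000000149011612], [-0.0, -0.0]] base [[-0.10000000149011612, 0.0], [-0.0, 0.0]] F [ 0.1 -0.3 -0.4] T [-0.04 -0.01  0.  ] p [ 0.4274  0.0879 -0.0086]
rim [[0.10000000149011612, -0.10000000149011612], [-0.0, -0.0]] base [[-0.10000000149011612, 0.0], [-0.0, 0.0]] F [-0.2 -0.5 -0.3] T [-0.01 -0.02 -0.  ] p [ 0.4294  0.0877 -0.0087]
rim [[0.10000000149011612, -0.10000000149011612], [-0.0, -0.0]] base [[-0.0, 0.0], [-0.0, 0.0]] F [-6.7  0.8  2.2] T [0.2  0.69 0.01] p [ 0.4299  0.0875 -0.0091]
```

```bash
python3 -m creep '[[[0,0.1,0,0,0],[0,0.2,0,0,0],[0,0.2,0,0,0]]]'>/dev/null; python3 rock.py
python3 -m creep '[[[0,0.1,0,0,0],[0,0.2,0,0,0],[0,0.2,0,0,0]]]'>/dev/null; python3 rock.py
python3 -m creep '[[[0,0.1,0,0,0],[0,0.2,0,0,0],[0,0.3,0,0,0],[0,0.3,0,0,0]]]'>/dev/null; python3 rock.py
```

```text
rim [[0.0, -0.10000000149011612], [-0.0, -0.0]] base [[-0.10000000149011612, 0.10000000149011612], [-0.0, 0.0]] F [-10.8   2.    1.1] T [0.44 1.59 0.09] p [ 0.4299  0.0873 -0.0099]
rim [[-0.30000001192092896, 0.5], [-0.4000000059604645, 0.5]] base [[-0.4000000059604645, 0.5], [-0.10000000149011612, 0.20000000298023224]] F [-13.2   1.6   3. ] T [ 0.3   1.86 -0.04] p [ 0.4314  0.0869 -0.0099]
rim [[-0.8999999761581421, 1.100000023841858], [-1.2000000476837158, 1.2999999523162842]] base [[-1.100000023841858, 1.2000000476837158], [-0.4000000059604645, 0.6000000238418579]] F [-11.2   1.7   0.6] T [ 0.23  1.81 -0.01] p [ 0.4344  0.0863 -0.0101]
```

Rim and base now move together, so it is sliding at about 11–13 N with no rocking. I'll push on in gentle stretches, turning gradually to the bay's yaw.

```bash
cat > pose.py <<'E'
from h import *
c=bot.capture('scene');a=cv2.imread('pics/scene0.png',0);b=cv2.cvtColor(c['img'],cv2.COLOR_BGR2GRAY)
import os
f='trk.npy';p0=np.float32([(405.4,215.4),(332.1,188.9)]).reshape(-1,1,2)
p=np.load(f) if os.path.exists(f) else p0; 
ref=cv2.imread('pics/ref.png',0) if os.path.exists('pics/ref.png') else a
q,s,e=cv2.calcOpticalFlowPyrLK(ref,b,p,None,winSize=(17,17),maxLevel=3)
np.save(f,q);cv2.imwrite('pics/ref.png',b)
L,R=[pl(c,*x,.115)[:2] for x in q[:,0]]
d=L-R;yaw=np.arctan2(-d[0],d[1]);m=(L+R)/2
cen=m-.04*np.array([np.cos(yaw),np.sin(yaw)])
w=cen-np.array([.652,.036]);t=-.269
print('crate',np.round(cen*1000,1),'wid',round(np.hypot(*d)*1000,1),'yaw rel',round(yaw-t,3),'bay x,y',np.round([1000*(w[0]*np.cos(t)+w[1]*np.sin(t)),1000*(-w[0]*np.sin(t)+w[1]*np.cos(t))],1))
s=bot.sense();print('t',s['time_s'],'F',np.round(s['force'],1),'T',np.round(s['wrist_torque'],2),'p',np.round(s['ee_pos'],4))
E
python3 pose.py
python3 -m creep '[[[0,0.4,0,0.3,0],[0,0.8,0,0.6,0],[0,1.2,0,0.9,0],[0,1.6,0,1.2,0],[-0.1,2,0,1.5,0],[-0.1,2.4,0,2,0],[-0.1,2.8,0,2.3,0],[-0.1,3,0,2.5,0]]]'>/dev/null; python3 pose.py
```

```text
crate [548.7  73. ] wid 151.6 yaw rel 0.157 bay x,y [-109.4    8.2]
t 11.5333 F [-11.4   1.8  -0.5] T [ 0.27  1.77 -0.04] p [ 0.4344  0.0863 -0.0101]
crate [578.1  65.5] wid 151.9 yaw rel 0.167 bay x,y [-79.1   8.8]
t 12.25 F [-6.5  2.3 -3.6] T [0.39 1.43 0.11] p [ 0.4649  0.0816 -0.0101]
```

The yaw hasn't followed, so I'll shift the contact 25 mm to the crate's +y side to square it.

```bash
python3 -m creep '[[[0,-0.4,0,0,0],[0,-0.8,0,0,0],[1.2,-0.8,0,1,0],[2.5,-0.8,0,2,0],[2.5,-0.4,0,3,0],[2.5,0,0,3,0],[2.5,0.3,0,3,0],[2.5,0.5,0,3,0]]]'>/dev/null; python3 pose.py;  python3 -m creep '[[[0,0.3,0,0,0],[0,0.6,0,0,0],[0,0.9,0,0,0],[0,1.0,0,0,0]]]'>/dev/null; python3 pose.py
```

```text
crate [583.2  66.1] wid 153.5 yaw rel 0.133 bay x,y [-74.4  10.8]
t 12.9667 F [-6.8  2.7 -1.6] T [0.41 1.42 0.11] p [ 0.475   0.1051 -0.0095]
crate [589.9  65.4] wid 155.3 yaw rel 0.101 bay x,y [-67.7  11.8]
t 13.35 F [-6.8  1.8 -2.2] T [0.38 1.46 0.08] p [ 0.4844  0.1029 -0.0097]
```

```bash
python3 -m creep '[[[-0.1,0.3,0,0,0],[-0.2,0.6,0,0,0],[-0.3,0.9,0,0,0],[-0.4,1.2,0,0,0],[-0.5,1.5,0,0,0],[-0.6,1.8,0,0,0],[-0.6,1.8,0,0,0]]]'>/dev/null; python3 pose.py
python3 - <<'E'
from h import *
a=cap('scene','c7')['img'][150:290,270:450];b=cap('side','s7')['img'][110:250,150:330]
cv2.imwrite('pics/v7.png',np.hstack([cv2.resize(i,(400,311),interpolation=2) for i in(a,b)]))
E
```

```text
crate [602.4  56.4] wid 159.9 yaw rel 0.07 bay x,y [-53.3   6.5]
t 13.9833 F [-6.8  3.2 -1.9] T [0.5  1.28 0.11] p [ 0.5006  0.0927 -0.0097]
```

View pics/v7.png

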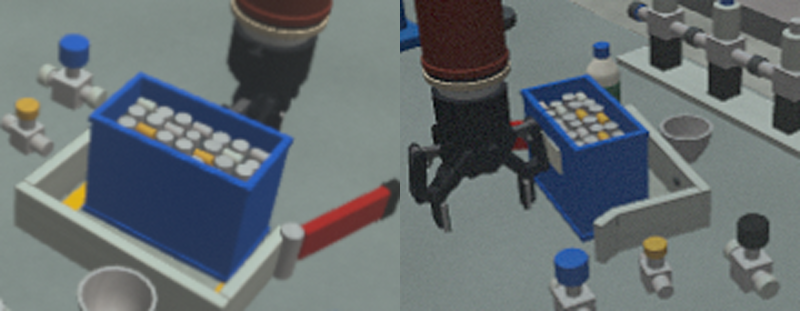

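Scene: crate entering the bay, upright, rim corners at (138,73),(292,140),(256,183),(93,117) in the crop. I'll re-fix the pose from these, since the tracker has drifted in width.

Run:
```python
from h import *
c=bot.capture('scene')
q=np.array([pl(c,270+x*.45-.3,150+y*.45-.3,.115)[:2] for x,y in((138,73),(292,140),(256,183),(93,117))])
print(np.round(q*1000)); x=(q[2]+q[3]-q[0]-q[1]); y=(q[1]+q[2]-q[0]-q[3]);print(q.mean(0),np.arctan2(x[1],x[0])+.269,np.arctan2(-y[0],y[1])+.269)
w=q.mean(0)-[.652,.036];t=-.269;print(w@[np.cos(t),np.sin(t)],w@[-np.sin(t),np.cos(t)])
np.save('trk.npy',np.float32([(270+256*.45-.3,150+183*.45-.3),(270+93*.45-.3,150+117*.45-.3)]).reshape(-1,1,2))
cv2.imwrite('pics/ref.png',cv2.cvtColor(c['img'],cv2.COLOR_BGR2GRAY))
```

```text
[[554. -14.]
 [589. 136.]
 [655. 120.]
 [632. -27.]]
[0.60767441 0.05370583] 0.07200236644676247 0.07955057494339168
-0.047437154592034 0.00528877800358175
```

```bash
python3 -m creep '[[[0,0.3,0,0.5,0],[0,0.6,0,1,0],[0,0.9,0,1.5,0],[0,1.2,0,2,0],[0,1.5,0,2,0],[0,1.8,0,2,0],[0,1.8,0,2,0]]]'>/dev/null; python3 pose.py
```

```text
crate [619.8  45.8] wid 150.7 yaw rel 0.087 bay x,y [-33.6   0.9]
t 14.7667 F [-6.8  2.6 -1.2] T [0.64 1.31 0.07] p [ 0.518   0.089  -0.0098]
```

```bash
python3 -m creep '[[[0,-0.4,0,0,0],[0,-0.7,0,0,0],[1,-0.7,0,0,0],[2,-0.7,0,0,0],[2,-0.4,0,0,0],[2,0,0,0,0],[2,0.3,0,0,0],[2,0.6,0,0,0]]]'>/dev/null; python3 pose.py;  python3 -m creep '[[[0,0.3,0,0,0],[0,0.6,0,0,0],[0,0.8,0,0,0],[0,0.8,0,0,0]]]'>/dev/null; python3 pose.py
```

```text
crate [623.9  44.7] wid 151.3 yaw rel 0.058 bay x,y [-29.4   0.9]
t 15.4833 F [-11.    4.9   3.6] T [0.71 1.51 0.02] p [ 0.5299  0.1081 -0.0093]
crate [630.   42.2] wid 151.7 yaw rel 0.022 bay x,y [-22.9   0.2]
t 15.8667 F [-7.   4.4 -1.2] T [0.79 1.12 0.16] p [ 0.5374  0.1056 -0.0097]
```

```bash
python3 -m creep '[[[0,-0.4,0,0,0],[0,-0.7,0,0,0],[-1.6,-0.7,0,0,0],[-3.3,-0.7,0,0,0],[-3.3,-0.4,0,0,0],[-3.3,0,0,0,0],[-3.3,0.3,0,0,0],[-3.3,0.6,0,0,0]]]'>/dev/null; python3 pose.py;  python3 -m creep '[[[0,0.3,0,0,0],[0,0.6,0,0,0],[0,0.9,0,0,0],[0,1.1,0,0,0],[0,1.1,0,0,0]]]'>/dev/null; python3 pose.py
```

```text
crate [636.4  41.1] wid 152.6 yaw rel 0.015 bay x,y [-16.4   0.8]
t 16.5833 F [-8.6  2.1  0.4] T [ 0.33  1.63 -0.18] p [ 0.5339  0.071  -0.0098]
crate [646.4  36.9] wid 152.9 yaw rel 0.047 bay x,y [-5.6 -0.7]
t 17.05 F [-11.3   1.8  -1.1] T [ 0.24  1.76 -0.17] p [ 0.5437  0.0683 -0.0102]
```

```bash
python3 -m creep '[[[0,0.2,0,0,0],[0,0.3,0,0,0],[0,0.3,0,0,0]]]'>/dev/null; python3 pose.py;  python3 -m creep '[[[0,0.1,0,0,0],[0,0.2,0,0,0],[0,0.2,0,0,0]]]'>/dev/null; python3 pose.py;  python3 -m creep '[[[0,0.1,0,0,0],[0,0.2,0,0,0],[0,0.2,0,0,0]]]'>/dev/null; python3 pose.py
```

```text
crate [646.9  36.2] wid 153.0 yaw rel 0.053 bay x,y [-5.  -1.1]
t 17.35 F [-18.2   0.9   4. ] T [ 0.09  2.76 -0.45] p [ 0.5447  0.0674 -0.0105]
crate [646.9  36.2] wid 153.0 yaw rel 0.053 bay x,y [-5.  -1.1]
t 17.65 F [-22.7   6.1  -0.3] T [ 0.99  3.51 -0.15] p [ 0.5448  0.0682 -0.0114]
crate [646.9  36.2] wid 153.0 yaw rel 0.053 bay x,y [-5.  -1.1]
t 17.95 F [-29.7   8.6   3.2] T [ 1.27  4.5  -0.23] p [ 0.5447  0.0684 -0.012 ]
```

The force is rising (30 N) at what looks like a stop, but yaw still reads about +0.05. I'll push once at the +y side to seat it flat.

```bash
python3 -m creep '[[[0,-0.5,0,0,0],[0,-1.2,-0.1,0,0],[2,-1.2,-0.1,0,0],[4.2,-1.2,-0.1,0,0],[4.2,-1,-0.1,0,0],[4.2,-0.7,-0.1,0,0],[4.2,-0.5,-0.1,0,0],[4.2,-0.5,-0.1,0,0]]]'>/dev/null; python3 pose.py;  for i in 1; do python3 -m creep '[[[0,0.1,0,0,0],[0,0.2,0,0,0],[0,0.2,0,0,0]]]'>/dev/null; python3 pose.py; done;  python3 -m creep '[[[0,0.1,0,0,0],[0,0.2,0,0,0],[0,0.2,0,0,0]]]'>/dev/null; python3 pose.py;  python3 -m creep '[[[0,0.1,0,0,0],[0,0.2,0,0,0],[0,0.2,0,0,0]]]'>/dev/null; python3 pose.py
```

```text
crate [647.   36.4] wid 153.0 yaw rel 0.053 bay x,y [-4.9 -1. ]
t 18.6667 F [-12.7   6.8   1.8] T [1.02 1.89 0.1 ] p [ 0.5568  0.1093 -0.0085]
crate [647.   36.4] wid 153.0 yaw rel 0.053 bay x,y [-4.9 -1. ]
t 18.9667 F [-19.    9.5   3.2] T [1.37 2.9  0.11] p [ 0.5567  0.1094 -0.0092]
crate [647.1  36.4] wid 153.0 yaw rel 0.053 bay x,y [-4.9 -1. ]
t 19.2667 F [-24.8  12.3   3.4] T [1.79 3.75 0.08] p [ 0.5567  0.1098 -0.0099]
crate [647.1  36.4] wid 152.9 yaw rel 0.052 bay x,y [-4.8 -0.9]
t 19.5667 F [-32.1  12.9   5.3] T [ 1.82  4.8  -0.02] p [ 0.5564  0.1095 -0.0106]
```

The two contact points give a face yaw of -0.28, against the bay's -0.27. So the crate is square on the back stop and the tracker has drifted. I'll back off, rise and verify with a picture.

```bash
python3 -m creep '[[[0,-0.5,0,0,0],[0,-1.5,0,0,0],[-2,-3,-0.3,0,0],[-3,-3.5,-3,0,0],[-3,-3.5,-7,0,0.5],[-3,-3.5,-11,0,1],[-3,-3.5,-14,0,1],[-3,-3.5,-14,0,1]]]' 20
python3 - <<'E'
from h import *
a=cap('scene','c8')['img'][165:295,270:450];b=cap('side','s8')['img'][110:240,170:350]
z=lambda i:cv2.resize(i,(800,578),interpolation=2)[:,:]
cv2.imwrite('pics/v8.png',cv2.convertScaleAbs(np.vstack([cv2.resize(i,(415,300),interpolation=cv2.INTER_CUBIC) for i in(a,b)]),alpha=1.3))
E
```

```text
time_s: 20.23
ee_pos: [0.5283, 0.0866, 0.1399]
tcp_rot: [0.003, 0.795, 0.607, 0.005]
force: [0.8, -0.1, -0.1]
opening: 0.0387
```

View pics/v8.png

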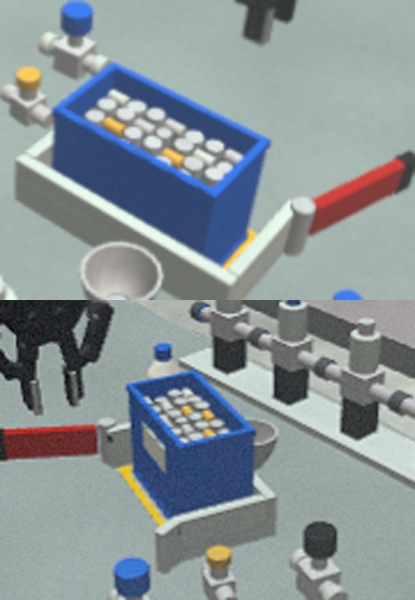

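Both views show the crate upright and seated in the bay with the back rims parallel, and the keeper unmoved. Next is the keeper: I'll work out the arc with jaws along bay y, so tool x = -bay x and tool y = bay y.

Run:
```python
from h import *
t=-.269;X=np.array([np.cos(t),np.sin(t)]);Y=np.array([-np.sin(t),np.cos(t)])
P=np.array([.6285,.157]);p=np.array(bot.sense()['ee_pos']);print(p)
pb=np.array([(p[:2]-P)@X,(p[:2]-P)@Y])*100
def W(k,r=10.5,m=0):
    a=np.radians(270-k);s=.6+1.1*abs(np.sin(a))+1.45*abs(np.cos(a))+m
    return np.array([r*np.cos(a)+s*np.sin(a),r*np.sin(a)-s*np.cos(a)])
w0=W(111,m=1.8);g=w0-pb
# move now: tool x at 74.8deg, tool y at -15.2 => bay y, bay x
print('start: x',g[1],'y',g[0],'z',(p[2]-.034)*100,'world',P+.01*(w0[0]*X+w0[1]*Y))
for k in range(111,-6,-9): d=W(k)-w0; print(k,'tool',np.round([-d[0],d[1]],2))
d=W(0)-w0;print('end',-d[0],d[1])
```

```text
[0.52554574 0.08612842 0.13436429]
start: x 17.20373213936295 y -0.2744852620764089 z 10.036428863319907 world [0.56862154 0.25270828]
111 tool [ 0.65 -1.68]
102 tool [ 1.49 -3.25]
93 tool [ 2.06 -4.98]
84 tool [ 2.35 -6.59]
75 tool [ 2.42 -8.15]
66 tool [ 2.24 -9.74]
57 tool [  1.81 -11.33]
48 tool [  1.1  -12.87]
39 tool [  0.13 -14.31]
30 tool [ -1.09 -15.59]
21 tool [ -2.55 -16.67]
12 tool [ -4.2  -17.49]
3 tool [ -5.99 -18.03]
end -6.616121363714289 -18.13525832578742
```

```bash
python3 -m creep '[[[3,0,0,-7,1],[6,0,0,-14,1],[9,0,0,-21,1],[12,0,0,-28,1],[15,0,0,-35,1],[17.2,-0.3,0,-42,1],[17.2,-0.3,0,-49,1],[17.2,-0.3,0,-56,1]]]' |grep -E 'ee|rot'; python3 -m creep '[[[0,0,0,-7,1],[0,0,0,-14,1],[0,0,0,-21,1],[0,0,0,-28,1],[0,0,0,-34,1],[0,0,2,-34,1],[0,0,4,-34,1],[0,0,4,-34,1]]]'
python3 - <<'E'
from h import *
cap('wrist','w9');cap('scene','c9')
from h import *
t=-.269;X=np.array([np.cos(t),np.sin(t)]);Y=np.array([-np.sin(t),np.cos(t)])
p=np.array(bot.sense()['ee_pos']);w=np.array([.5686,.2527]);d=(w-p[:2])*100;print('corr x,y,z',-d@X,d@Y,(p[2]-.034)*100)
E
```

```text
ee_pos: [0.5655, 0.2549, 0.1304]
tcp_rot: [-0.001, 0.412, 0.911, -0.001]
time_s: 21.67
ee_pos: [0.5639, 0.2514, 0.0871]
tcp_rot: [-0.003, 0.133, 0.991, -0.002]
force: [-1.4, -1.1, -1.3]
opening: -0.0
corr x,y,z -0.29229721242093876 0.07431260512029735 5.702853753714619
```

```bash
python3 -m creep '[[[-0.3,0.1,0,0,1],[-0.3,0.1,2,0,1],[-0.3,0.1,4,0,1],[-0.3,0.1,5.3,0,1],[-0.3,0.1,5.3,0,1]]]'|grep -E 'ee|force'; python3 -m creep '[[[0.3,-0.8,0,0,1],[0.6,-1.7,0,0,1],[1,-2.5,0,0,1],[1.5,-3.3,0,0,1],[1.8,-4.1,0,0,1],[2.1,-5,0,0,1],[2.1,-5,0,0,1]]]'
python3 - <<'E'
from h import *
a=cap('scene','c10')['img'][140:310,270:470];b=cap('side','s10')['img'][90:240,90:330]
h=cv2.cvtColor(cap('scene')['img'],cv2.COLOR_BGR2HSV)
m=((h[...,0]<6)|(h[...,0]>174))&(h[...,1]>150)&(h[...,2]>60);m[:200]=0
ys,xs=np.nonzero(m);print(len(xs),xs.min() if len(xs) else 0,xs.max(),ys.min(),ys.max())
E
```

```text
ee_pos: [0.5685, 0.253, 0.0372]
force: [-0.2, 0.2, 0.1]
time_s: 22.77
ee_pos: [0.5354, 0.2089, 0.0396]
tcp_rot: [0.0, 0.133, 0.991, -0.001]
force: [0.9, 0.2, -0.3]
opening: -0.0
194 405 430 225 253
```

```bash
cat > keep.py <<'E'
from h import *
c=bot.capture('scene')
h=cv2.cvtColor(c['img'],cv2.COLOR_BGR2HSV)
m=((h[...,0]<6)|(h[...,0]>174))&(h[...,1]>120)&(h[...,2]>60);m[:175]=0;m[:,:290]=0
m=cv2.morphologyEx(m.astype(np.uint8),cv2.MORPH_OPEN,np.ones((2,2)))
ys,xs=np.nonzero(m)
q=np.array([pl(c,x,y,.035)[:2] for x,y in zip(xs,ys)]) if len(xs) else np.zeros((0,2))
if len(q)>10:
    d=q.mean(0)-[.6285,.157];print('n',len(q),'mean',np.round(q.mean(0),3),'dir deg',np.degrees(np.arctan2(d[1],d[0]))%360,'keeper deg',254.6-np.degrees(np.arctan2(d[1],d[0]))%360)
else: print('red hidden',len(q))
s=bot.sense();print('t',s['time_s'],'F',np.round(s['force'],1),'p',np.round(s['ee_pos'],4))
E
python3 keep.py
python3 -m creep '[[[0.1,-0.8,0.4,0,1],[0.3,-1.6,0.4,0,1],[0.3,-2.4,0.4,0,1],[0.3,-3.2,0.4,0,1],[0.2,-4,0.4,0,1],[0.1,-4.8,0.4,0,1],[0.1,-4.8,0.4,0,1]]]'>/dev/null; python3 keep.py
```

```text
n 325 mean [0.561 0.182] dir deg 159.2809771428323 keeper deg 95.31902285716768
t 22.9667 F [-0.5 -0.  -0.2] p [0.5361 0.2112 0.0393]
n 197 mean [0.551 0.149] dir deg 186.18218006687465 keeper deg 68.41781993312534
t 23.6 F [0.5 0.6 0.2] p [0.5226 0.1634 0.0353]
```

```bash
python3 -m creep '[[[-0.2,-0.8,0,0,1],[-0.4,-1.6,0,0,1],[-0.8,-2.4,0,0,1],[-1.1,-3.1,0,0,1],[-1.6,-3.9,0,0,1],[-2.1,-4.6,0,0,1],[-2.7,-5.2,0,0,1],[-3.3,-5.8,0,0,1]]]'>/dev/null; python3 keep.py; python3 -m creep '[[[-0.7,-0.5,0,0,1],[-1.5,-1.1,0,0,1],[-2.3,-1.5,0,0,1],[-3.1,-1.9,0,0,1],[-4,-2.2,0,0,1],[-4.4,-2.3,0,0,1],[-4.4,-2.3,0,0,1]]]'>/dev/null; python3 keep.py
```

```text
n 107 mean [0.59  0.131] dir deg 213.5457092924594 keeper deg 41.05429070754059
t 24.3167 F [ 0.2 -1.3  0.2] p [0.5405 0.0976 0.0353]
n 76 mean [0.61  0.131] dir deg 235.07657298429945 keeper deg 19.52342701570055
t 24.95 F [ 0.   0.5 -0.1] p [0.5761 0.0661 0.0352]
```

```bash
python3 -m creep '[[[-0.3,0,0,0,1],[-0.6,0,0,0,1],[-0.8,0,0,0,1],[-0.8,0,0,0,1]]]'>/dev/null; python3 keep.py;for i in 1; do python3 -m creep '[[[-0.15,0,0,0,1],[-0.3,0,0,0,1],[-0.3,0,0,0,1]]]'>/dev/null; python3 keep.py; done;  python3 -m creep '[[[-0.15,0,0,0,1],[-0.3,0,0,0,1],[-0.3,0,0,0,1]]]'>/dev/null; python3 keep.py
```

```text
n 66 mean [0.611 0.131] dir deg 236.5442491372092 keeper deg 18.055750862790802
t 25.3333 F [-0.4 -0.2  0. ] p [0.5836 0.0646 0.0353]
n 67 mean [0.612 0.131] dir deg 237.80197765131203 keeper deg 16.798022348687965
t 25.6333 F [0.4 0.4 0.3] p [0.5865 0.0637 0.0354]
n 62 mean [0.612 0.131] dir deg 237.44265487078962 keeper deg 17.15734512921037
t 25.9333 F [-9.   0.6  6.8] p [0.5876 0.0635 0.0351]
```

9 N at about the expected end position. I'll press once a little more to be sure it's shut, then move clear and check the keeper angle numerically and by picture.

```bash
python3 -m creep '[[[-0.15,0,0,0,1],[-0.3,0,0,0,1],[-0.3,0,0,0,1]]]'>/dev/null; python3 keep.py; python3 -m creep '[[[0.3,0,0,0,1],[1,0,0,0,1],[2.5,0,0,0,1],[5,0,0,0,1],[7,0,-3,0,1],[8,0,-6,0,1],[8,0,-10,0,1],[8,0,-12,0,1]]]'; python3 -m creep '[[[0,2,-2,0,1],[0,4,-4,0,1],[0,6,-6,0,1],[0,9,-6,0,1],[0,12,-6,0,1],[0,12,-6,0,1]]]'
python3 - <<'E'
from h import *
c=cap('side','s11');d=cap('scene','c11')
h=cv2.cvtColor(c['img'],cv2.COLOR_BGR2HSV)
m=((h[...,0]<6)|(h[...,0]>174))&(h[...,1]>120)&(h[...,2]>50)
m[:,:150]=0;m[:,330:]=0;m[:130]=0;m[270:]=0
xs=np.nonzero(m.any(0))[0];print(xs.min(),xs.max())
top=[(x,np.nonzero(m[:,x])[0].min()) for x in xs if m[:,x].sum()>5]
bot_=[(x,np.nonzero(m[:,x])[0].max()) for x in xs if m[:,x].sum()>5]
for e,z in((bot_,.014),):
    q=np.array([pl(c,x,y+.5,z)[:2] for x,y in e]);v=cv2.fitLine(np.float32(q),cv2.DIST_HUBER,0,1e-4,1e-4).ravel()
    print(z,np.round(q[0],3),np.round(q[-1],3),'dir',np.degrees(np.arctan2(v[1],v[0]))%180,'want',254.6-180)
a=c['img'][110:250,150:350];b=d['img'][150:300,270:470]
cv2.imwrite('pics/v11.png',cv2.convertScaleAbs(np.hstack([cv2.resize(i,(400,int(i.shape[0]*2))[:2] if 0 else (400,300),interpolation=2) for i in(a,b)]),alpha=1.4))
E
```

```text
n 68 mean [0.612 0.13 ] dir deg 238.8785423725116 keeper deg 15.721457627488405
t 26.2333 F [-20.    2.8  16. ] p [0.5877 0.0634 0.035 ]
time_s: 26.9
ee_pos: [0.5158, 0.0839, 0.1597]
tcp_rot: [0.003, 0.132, 0.991, 0.001]
force: [1.5, 0.2, 1.0]
opening: -0.0
time_s: 27.4
ee_pos: [0.5463, 0.2056, 0.2159]
tcp_rot: [0.001, 0.129, 0.992, 0.002]
force: [-1.9, 0.2, -0.5]
opening: 0.0001
216 232
0.014 [0.632 0.159] [0.628 0.094] dir 74.5617 want 74.6
```

View pics/v11.png

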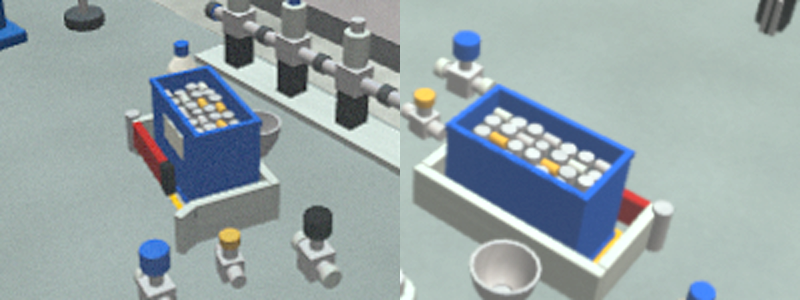

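The picture shows the red arm across the mouth behind the crate: pin (132,118), black end (168,175). The crate is flat and the neighbours are in place. I'll check the shut angle more sharply using the black end against the pin.

Run:
```python
from h import *
c=bot.capture('side');g=c['img'].max(2).astype(int)
sub=g[176:206,214:244]
h=cv2.cvtColor(c['img'],cv2.COLOR_BGR2HSV)
for y in range(164,204):
    print(y,''.join('r' if ((h[y,x,0]<8 or h[y,x,0]>172) and h[y,x,1]>110) else '#' if g[y,x]<55 else 'b' if h[y,x,1]>110 and 95<h[y,x,0]<130 else 'y' if h[y,x,1]>110 else '.' for x in range(208,246)))
X=np.array([np.cos(-.269),np.sin(-.269)]);Y=np.array([-X[1],X[0]])
```

```text
164 ...................bbbb...bbbbbbbbb...
165 ...................bbbb....bbbbbbbbb..
166 ...................bbbbb....bbbbbbbb..
167 .........rrrr......bbbb......bbbbbbbb.
168 ........rrrrr......bbbbb......bbbbbbbb
169 .........rrrrr.....bbbbb......bbbbbbbb
170 .........rrrrrr....bbbbb.......bbbbbbb
171 .........rrrrrrr...bbbbb........bbbbbb
172 .........rrrrrrr...bbbbb.........bbbbb
173 .........rrrrrrrr...bbbb..........bbbb
174 .........rrrrrrrrr..bbbbb.........bbbb
175 .........rrrrrrrrrr.bbbbbb........bbbb
176 .........rrrrrrrrrry.bbbbb........bbbb
177 ..........rrrrrrrrrrybbbbbb.......bbbb
178 ..........rrrrrrrrrrr.bbbbb.......bbbb
179 ...........rrrrrrrrrrr.bbbbbb.....bbbb
180 ...........rrrrrrrrrrrr.bbbbbb....bbbb
181 ............rrrrrrrrrrrybbbbbb....bbbb
182 .............rrrrrrrrrrr.bbbbbb...bbbb
183 ..............rrrrrrrrrrr.bbbbb...bbbb
184 ..............rrrrrrrrrrrr.bbbbbb.bbbb
185 ...............rrrrrrrrr.#..bbbbbbbbbb
186 ................rrrrrr.#####bbbbbbbbbb
187 .................rrrr.#######bbbbbbbbb
188 .................rrrr.#######bbbbbbbbb
189 ..................rrrr#######bbbbbbbbb
190 ...................rrr.######bbbbbbbbb
191 ...................rrr#######bbbbbbbbb
192 ....................rr#######.bbbbbbbb
193 .....................r.######.bbbbbbbb
194 .......................######.bbbbbbbb
195 .......................#######bbbbbbbb
196 .......................######.bbbbbbbb
197 .......................######.bbbbbbbb
198 ........................######bbbbbbbb
199 .........................####..bbbbbbb
200 .........................##.y...bbbbbb
201 ...........................yyy...bbbbb
202 ...........................yyyy..bbbbb
203 ............................yyy...bbb.
```

Run:
```python
from h import *
c=bot.capture('side');X=np.array([np.cos(-.269),np.sin(-.269)]);Y=np.array([-X[1],X[0]])
f=lambda u,v,z:np.round([1000*((pl(c,u,v,z)[:2]-[.652,.036])@X),1000*((pl(c,u,v,z)[:2]-[.652,.036])@Y)],1)
for u,v in((218,178),(220,181.5),(222,184.5),(224.5,187.5),(227,191),(229,194),(233,200.5)):print('bottom',f(u,v,.014))
for u,v in((221.5,167),(224.5,173),(227,176.5),(230,180.5),(233,184.5)):print('top far/near?',f(u,v,.05))
# crate base -x edge
for u,v in((236,202),(238,204.0)):print('crate base',f(u,v,0))
```

```text
bottom [-53.7  99.6]
bottom [-55.1  80.2]
bottom [-55.7  63.6]
bottom [-55.   46.8]
bottom [-55.3  28.1]
bottom [-55.8  12.7]
bottom [-57.7 -19.3]
top far/near? [-44.5  90.3]
top far/near? [-48.6  57.3]
top far/near? [-49.2  37.9]
top far/near? [-49.5  16.3]
top far/near? [-49.8  -4.7]
crate base [-46.4  -9. ]
crate base [-45.2 -19.5]
```

The keeper's edges read within about 0.01–0.02 rad of shut, at the limit of this measurement. I'll make a second light push near the tip, with the gripper higher so it can't touch the crate, to be sure it's on its stop.

```bash
python3 -m creep '[[[-1,-3,0,0,1],[-2,-6,0,0,1],[-3,-9,0,0,1],[-4,-12,0,0,1],[-4.6,-15,0,0,1],[-4.6,-15,3,0,1],[-4.6,-15,6,0,1],[-4.6,-15,9,0,1]]]' |grep -E 'ee|force'; python3 -m creep '[[[0,0,3,0,1],[0,0,6,0,1],[0,0,8,0,1],[0,0,8,0,1],[-0.8,0,8,0,1],[-1.6,0,8,0,1],[-2.2,0,8,0,1],[-2.2,0,8,0,1]]]'|grep -E 'ee|force'; for i in 1; do python3 -m creep '[[[-0.2,0,0,0,1],[-0.4,0,0,0,1],[-0.4,0,0,0,1]]]'|grep -E 'ee|force'; done;  python3 -m creep '[[[-0.2,0,0,0,1],[-0.4,0,0,0,1],[-0.4,0,0,0,1]]]'|grep -E 'ee|force'
```

```text
ee_pos: [0.5515, 0.0397, 0.1249]
force: [-0.5, 0.9, 0.0]
ee_pos: [0.5754, 0.0355, 0.0471]
force: [0.3, -0.3, -0.0]
ee_pos: [0.5769, 0.0352, 0.0457]
force: [0.6, 0.2, -0.4]
ee_pos: [0.5786, 0.0349, 0.045]
force: [-8.1, 0.8, 6.0]
```

It stops hard (8 N, where 1 N moves it). The two contacts lie 14.6 and 15.6 mm from the pivot line, which matches the 1 mm thicker rubber end with the arm at 0 rad. I'll move clear and hand in.

```bash
python3 -m creep '[[[0.3,0,0,0,1],[1,0,0,0,1],[2.5,0,0,0,1],[4,0,0,0,1],[4.5,0,-3,0,1],[4.5,0,-6,0,1],[4.5,0,-10,0,1],[4.5,0,-14,0,1]]]'; python3 -m creep '[[[0,0,-2,0,1],[0,0,-3,0,1],[0,0,-3,0,1],[0,0,-3,0,1]]]'
python3 - <<'E'
from h import *
for n,o in(('side','s11'),('scene','c11')):
    a=cv2.imread(f'pics/{o}.png',0);b=cv2.cvtColor(cap(n,n+'12')['img'],cv2.COLOR_BGR2GRAY)
    z=cv2.imread(f'pics/{n}0.png',0)
    pts={'side':[(230,180),(236,200),(226,235),(271,230),(313,220),(281,185)],'scene':[(302,175),(282,200),(242,208),(322,280),(416,300),(372,255)]}[n]
    p=np.float32(pts).reshape(-1,1,2)
    print(n,'since shut',np.round((cv2.calcOpticalFlowPyrLK(a,b,p,None)[0]-p)[:,0],1).tolist(),'since start',np.round((cv2.calcOpticalFlowPyrLK(z,b,p,None)[0]-p)[:,0],1).tolist())
print(bot.sense()['force']);bot.finish_job()
E
```

```text
time_s: 30.1
ee_pos: [0.5358, 0.0461, 0.1865]
tcp_rot: [-0.0, 0.132, 0.991, -0.0]
force: [2.4, 0.3, 0.5]
opening: 0.0002
time_s: 30.43
ee_pos: [0.5365, 0.046, 0.2145]
tcp_rot: [-0.0, 0.132, 0.991, -0.0]
force: [0.6, 0.2, -1.1]
opening: 0.0002
side since shut [[0.0, 0.0], [0.0, -0.0], [-0.0, 0.0], [-0.0, 0.0], [0.0, -0.0], [-0.0, -0.0]] since start [[46.400001525878906, -8.5], [43.900001525878906, -13.899999618530273], [43.099998474121094, -22.0], [-0.0, -0.0], [0.0, 0.0], [-0.0, 0.20000000298023224]]
scene since shut [[-0.0, 0.0], [-0.0, -0.0], [-0.0, 0.0], [-0.0, 0.0], [0.0, 0.0], [-0.0, 0.0]] since start [[49.70000076293945, -17.5], [-0.0, -0.0], [0.0, 0.0], [1.7999999523162842, 23.399999618530273], [-11.199999809265137, 32.900001525878906], [-37.900001525878906, 12.100000381469727]]
[ 0.28703956 -0.28728299 -0.32137979]
the job is handed in; nothing more can be done
```

The crate is parked flat against the back stop and the red keeper is shut behind it. I handed the job in at about 30 s with the arm clear and the force near zero.

- **Rocking during early attempts:** my first pushes used shut fingers. A knuckle touched the crate high up and rocked it about 2°, with its base unmoved, so I backed off. Picture tracking then showed the crate back where it started.
- **The push:** I turned the gripper so its open leading finger sat almost on the bench, touching the crate lower down. When the push began, rim and base moved together, at roughly 7–13 N. I squared the crate with off-centre pushes. I did not check for rocking in every step of the rest of the slide.
- **Crate home:** it stopped hard at 20–30 N. Two contact points gave a face yaw of -0.28, against -0.27 for the bay. The corner tracker disagreed, reading 5 mm short and 0.05 rad off. I put that down to drift, because the contact points and the last picture showed the crate square.
- **Keeper shut:** it came up hard against its stop at two places along the arm. Those positions fit an angle of 0, and the image edges agree to about 0.01–0.02 rad. During the first push the force reached about 20 N sideways with 16 N upwards. I took the upward part as fingertip friction but did not prove it.
- **Everything else:** nothing checked moved after the keeper was shut. Since the start, the tee, the black-handled valve and a point near the bowl in the side view show no shift. The automatic check gave large shifts at some other points, including the blue-handled valve in one view. In the pictures that valve looks to be in the same place, so I took them as tracking errors. I did not check the bottle or the wrench separately.

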